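# Hold a scraper blade in the slot of a deburring machine

## Robot

A 6-joint arm with a two-finger parallel gripper is mounted at the origin on the work surface. World frame = base frame: x ahead of the robot, y to its left, z up, the work surface at z = 0. Lengths are in m, angles in rad, forces in N, time in s.
With the tool pointing down it reaches from about 0.275 to 0.825 m from the base axis. Payload 4.9 kg.
Tool frame: the origin (TCP) lies midway between the tips of the shut fingers; the grasp point (between the pads) lies 19 mm behind it (bot.grip_depth is the distance from the TCP to the grasp point, in m); z points along the fingers, y is the line along which they close (so a half turn about z gives the same grasp; the last joint's range is limited). The gripper opens to 85 mm and grips with 20 to 120 N. Pads are 22 mm wide; open, the fingers measure 114 mm over their backs; the gripper's body (76 mm by 85 mm) begins 54 mm behind the grasp point. The pads swing forward as they close: fully open they stand 13 mm farther back than shut.
Start: joints at [-1.342, 0.326, -0.193, 1.052, 0, 1.437], TCP at [0.195, -0.514, 0.231] pointing down, gripper open.
Joint ranges: [-2.65, 2.65], [-0.97, 1.79], [-1.3, 1.35], [-1.93, 2.1], [-1.47, 1.37], [-3.14, 3.14]. Speed limits (rad/s): [2.57, 2.57, 3.14, 3.14, 3.14, 3.14].

## Interface

Orientations are given as a unit quaternion [w, x, y, z].
In Python, from cell import bot gives the robot as it stands. Calls block until the motion is done:
- bot.move_pose(position, orientation): joint-space move of the TCP to a pose.
- bot.move_linear(position, speed=0.15, rotation=None, until_force=None): straight line of the TCP; rotation=None keeps the orientation; speed is the mean speed in m/s. With until_force (N) it stops when the force on the tool has changed by that much, and returns True; else False.
- bot.goto_joints(angles): joint-space move.
- bot.set_gripper(opening, grasp_force=None): opening from 0.0 (shut) to 1.0 (fully open); grasp_force is the grip in N (None keeps the last); returns when the fingers have stopped.
- bot.wait(seconds).
- bot.solve_ik(position, orientation): joint angles nearest the present ones, or None.
- bot.camera(name): name is "scene" or "top" or "wrist"; returns the picture (420x560x3 uint8, red, green, blue); there is no depth.
- bot.calibration(name): a dict with "mtx" (3x3 intrinsics, pixels), "extrinsics" (4x4, takes a point from world to camera coordinates); the wrist camera has in their place "hand_eye" (4x4, takes a point from camera to tool coordinates, whose origin is the TCP and whose axes are the flange's). Camera axes: x right, y down, z forward; pixel columns grow to the right and rows downward; lengths in m; the calibration is good to about 2 mm. The wrist camera is an equidistant fisheye: a pixel r from the principal point sees the ray r / f radians off the axis. A picture is of the moment at which its call begins: read the wrist's pose just before it. calibration takes no time and is no camera call.
A pose or a line that the arm cannot do raises bot.PlanningError and nothing moves.
- bot.close_job(): hands the job in; it is judged then, once.
Trained networks look in the newest picture that a camera, given by its name, has taken for a name from the list of things; names that differ only in an ending like _2 or _b are one class to them, and where a whole thing is asked for, a point or a joint stands for the part that bears it (a point fixed in the world has none). Each returns a list of dicts, best first, with "confidence" (0 to 1); they miss things now and then, are a little off and sometimes report something else, mostly with a low value. They report only what shows in the picture. A call takes as long as a camera call. They do not tell look-alikes from the thing itself.
- bot.search_frame(camera, thing): "bbox" ([left, top, width, height] in pixels, round what is visible of it).
Readings, each from a call of its own:
- bot.read_clock(): time.
- bot.read_joint_positions(): joint angles.
- bot.read_joint_vel(): joint speeds.
- bot.read_joint_efforts(): joint torques, N m.
- bot.read_position(): TCP position.
- bot.read_tool_rot(): TCP orientation.
- bot.read_ft_force(): force on the tool from outside, world axes, zero at the start.
- bot.read_moment(): the same for the moment, N m.
- bot.read_gripper_width(): opening from 0.0 (shut) to 1.0 (fully open).
- bot.read_finger_force(): force on a finger pad.
Only numpy, scipy, OpenCV 4.12 (cv2) and the standard library are available. Lean on these libraries where they do the work, as an engineer would, in place of code of your own. Each camera call takes 0.05 s, during which the arm holds its last target. There are 200 camera calls.

## Task

Get the deburring machine ready and present the scraper to it: slip the loose grey abrasive sleeve over the machine's upright spindle, fully down onto the deck, and let go of it. Then draw the wooden-handled scraper out of its rack, lower its blade through the narrow slot in the deck beside the sleeve until about half the blade is below the deck, and finish while still holding it there, upright and still, with the handle clear of the deck. Leave everything else on the bench where it is.

Things in the scene. Friction and masses are not known exactly. Their poses are not given: they have to be found in the camera images.
- sleeve_center (a point): Centre (half-way up) of the loose grey abrasive sleeve: a stiff tube, 44 mm outside, 19 mm bore, 36 mm high, 90 g. It stands on the bench with its bore upright (z along the bore); it is the same either way up. A flatter, wider steel ring (the race) also lies on the bench.
- spindle_top (a point): Top centre of the fixed upright steel spindle on the deburring machine's deck: 16 mm thick, 50 mm tall above the deck, its last 8 mm tapering to 8 mm thickness. z up, x and y as for slot_mouth. The sleeve, seated on the deck, has its centre 32 mm below this point.
- slot_mouth (a point): Centre of the slot, level with the deck's top, 47 mm from the spindle axis on its -y side. z up; the slot's long side runs along y, towards the spindle. The slot is 34 mm long, 8 mm wide, through the 10 mm deck; the top 4 mm of its edges are bevelled at 45 degrees, widening it to 42 x 16 mm. Below the deck 86 mm are free, with nothing to rest on.
- scraper_grip (a point): Centre of the scraper's wooden handle, 24 mm thick (x), 36 mm wide (y), 75 mm tall (z up): grip here. The steel blade goes straight down from it: 6 mm thick (x), 32 mm wide (y), 80 mm long, ending 117.5 mm below this point. About 170 g; alike when turned half round about z. It stands with the blade in a slot of the rack, the handle's underside on the rack's top.
- scraper_tip (a point): Middle of the scraper's blade end (its lowest point in the rack), same axes as scraper_grip, 117.5 mm below it.
- race: Bystander, to be left alone: a plain steel bearing ring lying flat, 60 mm outside, 44 mm inside, 14 mm high; not the sleeve.
- hammer: Bystander, to be left alone: a hammer lying near the far edge of the bench, 260 mm long, its handle 26 mm thick.
- spanner: Bystander, to be left alone: a steel spanner lying flat, 180 mm long, 8 mm high.
- file: Bystander, to be left alone: a dark flat file lying flat, 210 mm long, 20 mm wide, 5 mm high.
- offcut: Bystander, to be left alone: a square steel offcut 30 x 30 x 12 mm lying flat.
- bolt: Bystander, to be left alone: a steel bolt standing on its hexagon head: head 32 mm wide and 12 mm high, shank 18 mm thick, 52 mm high in all.
- punch: Bystander, to be left alone: a round dark steel punch, 13 mm thick and 150 mm long, standing upright in the round hole of the wooden rack (85 mm from the scraper), its top 157 mm above the bench.
- machine: The fixed deburring machine, a grey box 170 mm (x) by 220 mm (y) with a flat aluminium deck 100 mm above the bench. Origin at the centre of its underside; z up. Spindle axis at y = +35 mm, slot centre at y = -12 mm.
- rack: The fixed wooden rack block, 70 mm (x) by 160 mm (y), 95 mm tall; origin at the centre of its underside, z up. The scraper stands in it at y = +40 mm, the punch at y = -45 mm.
- sleeve: The abrasive sleeve; origin at the centre of its lower end (18 mm below sleeve_center).
- scraper: The scraper; origin at the middle of its blade end, the same point as scraper_tip.
Mind the look-alikes: they are no part of the job. What is meant by the scraper is not red or turquoise, and is the larger of those in its own colour.

How it is judged:
By the outcome, as a careful person would: the job done as asked, in the order asked, and still so for the second after the job is handed in, while the arm keeps its last pose, push and grip.
It also fails if it takes over 64 s, if anything falls off the work surface, if the arm or the gripper's body presses on something with over 40 N, if the wrist force passes 120 N, or if a joint passes its speed limit or range.

## Working session

There is one attempt and no reset: what is moved stays moved. The work goes in short steps, each a Python script; the robot and the scene stay as the last script left them, time stands still between calls to the robot, and variables do not carry over. Pictures are saved under pics/ and viewed, at most 10 in all, crops included, and the job is handed in when it is done.

```bash
ls; mkdir -p pics; python3 - <<'E'
from cell import bot
import cv2,numpy as np
for c in ("scene","top"):
    im=bot.camera(c); cv2.imwrite(f"pics/{c}0.png",cv2.cvtColor(im,cv2.COLOR_RGB2BGR))
    k=bot.calibration(c); print(c,np.round(k["mtx"],1).tolist(),np.round(k["extrinsics"],3).tolist())
    for t in ("sleeve","scraper","machine","rack","race","scraper_grip"):
        print(t,[(np.round(d["bbox"]).tolist(),round(d["confidence"],2)) for d in bot.search_frame(c,t)][:5])
k=bot.calibration("wrist");print({a:np.round(v,3).tolist() for a,v in k.items()})
print(bot.read_clock())
E
```

```text
pics
scene [[407.2, 0.0, 285.5], [0.0, 407.2, 208.3], [0.0, 0.0, 1.0]] [[0.342, 0.94, -0.001, -0.281], [0.592, -0.216, -0.776, -0.203], [-0.73, 0.264, -0.63, 1.314], [0.0, 0.0, 0.0, 1.0]]
sleeve [([246.0, 210.0, 21.0, 24.0], 0.7)]
scraper [([395.0, 207.0, 15.0, 41.0], 0.77), ([419.0, 203.0, 36.0, 63.0], 0.75), ([376.0, 159.0, 22.0, 33.0], 0.65), ([420.0, 204.0, 12.0, 39.0], 0.63)]
machine [([50.0, 213.0, 143.0, 135.0], 0.64)]
rack [([332.0, 182.0, 74.0, 50.0], 0.73)]
race [([270.0, 267.0, 31.0, 28.0], 0.62)]
scraper_grip [([376.0, 163.0, 22.0, 28.0], 0.87), ([395.0, 207.0, 16.0, 37.0], 0.57), ([420.0, 202.0, 32.0, 64.0], 0.56), ([419.0, 201.0, 13.0, 35.0], 0.53)]
top [[402.1, 0.0, 283.1], [0.0, 402.1, 214.0], [0.0, 0.0, 1.0]] [[-0.008, -1.0, 0.013, 0.091], [-0.99, 0.006, -0.144, 0.536], [0.144, -0.014, -0.99, 1.03], [0.0, 0.0, 0.0, 1.0]]
sleeve [([284.0, 240.0, 13.0, 16.0], 0.49)]
scraper [([154.0, 144.0, 25.0, 22.0], 0.74), ([159.0, 204.0, 24.0, 17.0], 0.68), ([148.0, 178.0, 21.0, 6.0], 0.49), ([173.0, 173.0, 19.0, 16.0], 0.43)]
machine [([362.0, 169.0, 102.0, 80.0], 0.92)]
rack [([153.0, 201.0, 75.0, 50.0], 0.77), ([361.0, 169.0, 105.0, 79.0], 0.29)]
race [([279.0, 167.0, 22.0, 24.0], 0.55), ([251.0, 262.0, 11.0, 13.0], 0.26)]
scraper_grip [([159.0, 207.0, 24.0, 15.0], 0.71), ([238.0, 123.0, 97.0, 31.0], 0.65), ([173.0, 176.0, 20.0, 14.0], 0.61), ([152.0, 140.0, 26.0, 28.0], 0.54), ([151.0, 174.0, 17.0, 15.0], 0.53)]
{'mtx': [[325.192, 0.0, 278.344], [0.0, 325.192, 209.303], [0.0, 0.0, 1.0]], 'hand_eye': [[0.0, -0.956, -0.294, 0.075], [1.0, 0.001, -0.0, 0.0], [0.001, -0.294, 0.956, -0.142], [0.0, 0.0, 0.0, 1.0]]}
0.7
```

```bash
python3 - <<'E'
import cv2
a=cv2.imread("pics/scene0.png");b=cv2.imread("pics/top0.png")
cv2.imwrite("pics/s1.png",cv2.resize(a[130:360,30:470],(800,418),interpolation=3))
cv2.imwrite("pics/t1.png",cv2.resize(b[100:290,130:480],(800,434),interpolation=3))
E
```

```text
(no output)
```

View pics/s1.png

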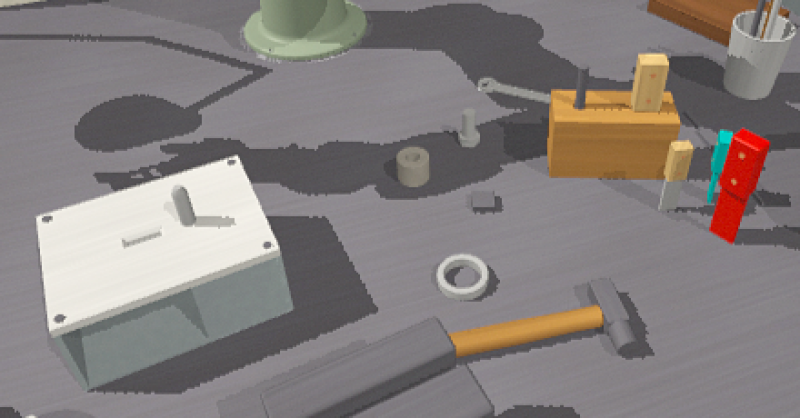

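View pics/t1.png

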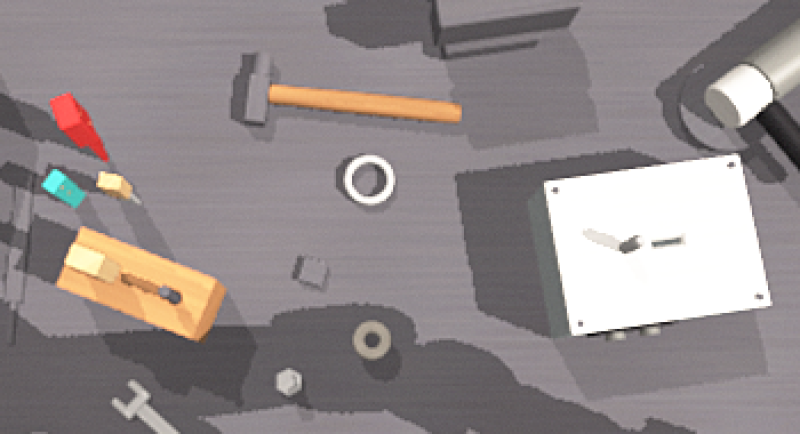

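The scene crop shows the sleeve at (413,167), the spindle at (183,205) and the slot at (142,238). The wooden scraper is in the rack at (650,85). A smaller wooden one and the red and turquoise ones stand loose. In the top crop, the sleeve is at (372,340), the deck corners are (544,182), (738,155), (771,303) and (568,335), and the scraper handle is at about (90,255).

```bash
cat > h.py <<'E'
from cell import bot
import cv2,numpy as np
from scipy.spatial.transform import Rotation as R
def q(yaw):  # tool down; tool y (closing) line at yaw+90deg ; tool x at yaw
    x,y,z,w=(R.from_euler('z',yaw)*R.from_euler('x',np.pi)).as_quat(); return [w,x,y,z]
def tool():
    w,x,y,z=bot.read_tool_rot(); return np.array(bot.read_position()),R.from_quat([x,y,z,w])
def fixed(c,uv,z):
    k=bot.calibration(c);E=k["extrinsics"];r,t=E[:3,:3],E[:3,3]
    d=r.T@np.linalg.inv(k["mtx"])@[uv[0],uv[1],1];o=-r.T@t
    return o+d*(z-o[2])/d[2]
def wpose():
    p,r=tool();H=bot.calibration("wrist")["hand_eye"]
    return r.as_matrix()@H[:3,:3],p+r.apply(H[:3,3])
def wray(uv,z,pose):
    K=bot.calibration("wrist")["mtx"];v=np.array([(uv[0]-K[0,2])/K[0,0],(uv[1]-K[1,2])/K[1,1]]);th=np.hypot(*v)
    d=np.array([*(v/max(th,1e-9)*np.sin(th)),np.cos(th)]);d=pose[0]@d;o=pose[1]
    return o+d*(z-o[2])/d[2]
def wproj(p,pose):
    K=bot.calibration("wrist")["mtx"];c=pose[0].T@(np.array(p)-pose[1]);th=np.arctan2(np.hypot(*c[:2]),c[2])
    return K[:2,2]+K[0,0]*th*c[:2]/np.hypot(*c[:2])
def snap(name):
    ps=wpose();im=cv2.cvtColor(bot.camera("wrist"),cv2.COLOR_RGB2BGR);cv2.imwrite(f"pics/{name}.png",im)
    np.savez(f"pics/{name}.npz",R=ps[0],o=ps[1]);return im,ps
def load(name):
    d=np.load(f"pics/{name}.npz");return d["R"],d["o"]
E
python3 - <<'E'
from h import *
T=lambda u,v,z:np.round(fixed("top",(130+u*.4375,100+v*.4378),z),4)
S=lambda u,v,z:np.round(fixed("scene",(30+u*.55,130+v*.5502),z),4)
print("sleeve",T(372,340,.036),S(413,155,.036))
d=[T(*c,.1) for c in((544,182),(738,155),(771,303),(568,335))];print("deck",d,np.mean(d,0))
print("deckS",[S(*c,.1) for c in((37,215),(234,157),(280,250),(50,333))])
print("spindle",T(627,243,.15),S(179,188,.15),"slot",T(668,240,.1),S(142,238,.1))
print("rack",[T(*c,.095) for c in((80,228),(227,290),(203,341),(57,285))])
print("scraper top",T(82,250,.17),S(652,60,.17))
E
```

```text
sleeve [0.4443 0.0625 0.036 ] [0.4433 0.0651 0.036 ]
deck [array([ 0.6145, -0.1283,  0.1   ]), array([ 0.6443, -0.3471,  0.1   ]), array([ 0.4779, -0.3719,  0.1   ]), array([ 0.4445, -0.1478,  0.1   ])] [ 0.5453   -0.248775  0.1     ]
deckS [array([ 0.4739, -0.3692,  0.1   ]), array([ 0.4475, -0.156 ,  0.1   ]), array([ 0.6166, -0.1283,  0.1   ]), array([ 0.6477, -0.3455,  0.1   ])]
spindle [ 0.5371 -0.2013  0.15  ] [ 0.5427 -0.2128  0.15  ] slot [ 0.5483 -0.2628  0.1   ] [ 0.5495 -0.2623  0.1   ]
rack [array([0.5663, 0.3849, 0.095 ]), array([0.4966, 0.2225, 0.095 ]), array([0.4411, 0.2478, 0.095 ]), array([0.5032, 0.4077, 0.095 ])]
scraper top [0.5299 0.3608 0.17  ] [0.5243 0.3563 0.17  ]
```

```bash
python3 - <<'E'
from h import *
p,r=tool();print("tool x",r.as_matrix()[:,0])
for n,a in (("mach",(.544,-.238,.28)),("slv",(.444,.063,.16))):
    for yaw in (0.14,):
        print(bot.solve_ik(a,q(yaw)))
bot.move_pose((.544,-.238,.28),q(.14)); snap("mach")
print(bot.read_clock())
bot.move_pose((.444,.063,.17),q(.14)); im,ps=snap("slv")
print(bot.search_frame("wrist","sleeve"))
print(bot.read_clock())
a=cv2.imread("pics/mach.png")
pa=load("mach")
print("pred spindle",wproj((.5404,-.2142,.15),pa),"slot",wproj((.547,-.2607,.1),pa))
print("pred sleeve",wproj((.444,.0635,.036),ps))
cv2.imwrite("pics/both.png",cv2.resize(np.hstack([a[60:360,80:480],im[60:360,80:480]]),(800,300)))
E
```

```text
tool x [ 9.34904820e-01  3.54898546e-01 -1.04788416e-05]
[-0.53668075  0.38392362  0.01677344  1.20364614  0.          2.46491191]
[-0.02391673  0.20774121 -0.55356988  0.80948523  0.          2.97767592]
2.3917
[{'bbox': [257.4, 165.3, 46.7, 57.6], 'confidence': 0.81}]
3.7583
pred spindle [249.30520026 199.00264568] slot [299.76824507 185.92711197]
pred sleeve [276.21429112 199.58708433]
```

View pics/both.png

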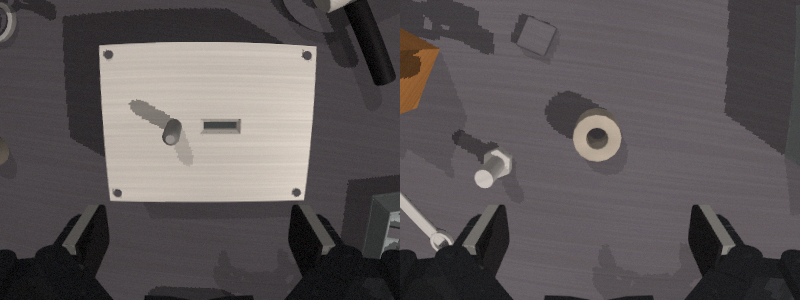

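The wrist views show the spindle top at about (252,198), the slot at (301,186), and the sleeve top at (277,198). These agree with the predictions, so I'll zoom in for accuracy.

```bash
python3 - <<'E'
import cv2,numpy as np
a=cv2.imread("pics/mach.png")[165:225,230:330];b=cv2.imread("pics/slv.png")[160:235,240:320]
cv2.imwrite("pics/z.png",np.vstack([cv2.resize(a,(500,300),interpolation=cv2.INTER_NEAREST),cv2.resize(b,(320,300),interpolation=cv2.INTER_NEAREST)][0:1]+[np.hstack([cv2.resize(b,(320,300),interpolation=cv2.INTER_NEAREST),np.zeros((300,180,3),np.uint8)])]))
E
```

```text
(no output)
```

View pics/z.png

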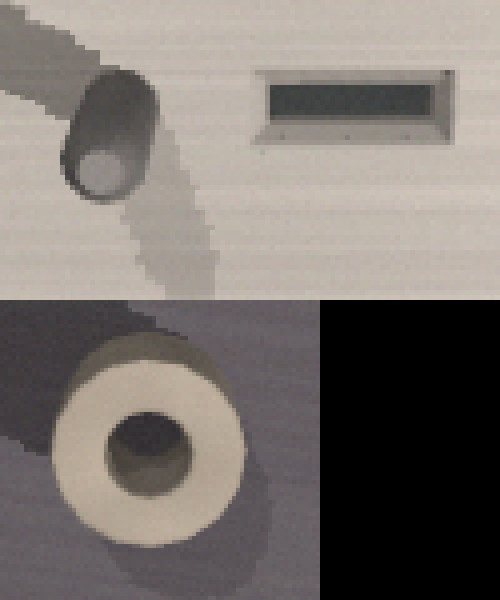

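The zoom shows the spindle top centre at about (250,199.2), the slot bevel centre at (300.4,186.2), and the sleeve top centre at (276.8,198).

```bash
python3 - <<'E'
from h import *
m=load("mach");s=load("slv")
sp=wray((249.9,199.0),.15,m);sl=wray((300.3,186.1),.1,m);c=wray((276.8,198.),.036,s)
d=sp-sl;print(sp,sl,c,np.linalg.norm(d[:2]),np.arctan2(-d[0],d[1]))
print("bevel ends",[wray((230+u/5-.4,165+v/5-.4),.1,m) for u,v in((252,107),(454,107))])
E
```

```text
[ 0.54047354 -0.21471422  0.15      ] [ 0.54689871 -0.26126445  0.1       ] [0.4455074  0.06318787 0.036     ] 0.046991554784118844 0.13715996339593353
bevel ends [array([ 0.54409947, -0.24082109,  0.1       ]), array([ 0.54996113, -0.28163085,  0.1       ])]
```

```bash
python3 - <<'E'
from h import *
x,y=.4455,.0632; A=.137
bot.move_pose((x,y,.07),q(A+np.pi/2))
bot.move_linear((x,y,.003),speed=.08)
bot.set_gripper(0.0,grasp_force=20);print(bot.read_gripper_width());bot.set_gripper(1.0)
bot.move_linear((x,y,.055),speed=.15)
bot.move_pose((x,y,.055),q(A))
bot.move_linear((x,y,.003),speed=.08)
bot.set_gripper(0.0,grasp_force=20);print(bot.read_gripper_width(),bot.read_position());bot.set_gripper(1.0)
bot.move_linear((x,y,.17),speed=.15)
im,ps=snap("slv2")
g=cv2.cvtColor(im,cv2.COLOR_BGR2HSV)
print(bot.read_clock(),wproj((x,y,.036),ps))
cv2.imwrite("pics/z2.png",cv2.resize(im[160:235,240:320],(640,600),interpolation=cv2.INTER_NEAREST))
E
```

```text
0.5168318051967765
0.4963785113779558 [0.44589288 0.06322404 0.00347606]
12.075 [278.04220422 197.44924524]
```

View pics/z2.png

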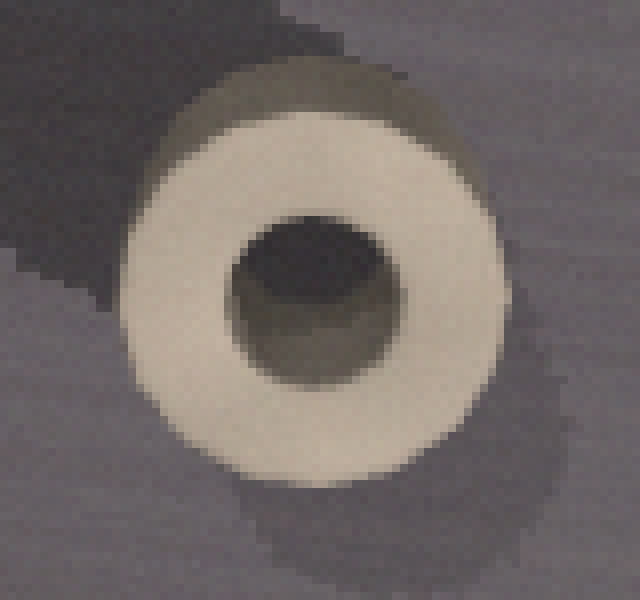

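The sleeve top is now centred at (278.9,196.9), against a prediction of (278.0,197.4). The camera bias is therefore under 1 mm. Next I'll grip the sleeve, place it and correct for the bias.

```bash
python3 - <<'E'
from h import *
A=.137;x,y=.4455,.0632
b=wray((278.9,196.9),.036,load("slv2"))[:2]-[.4458,.0632];print("bias",b)
m=load("mach");sp=wray((249.8,199.0),.15,m)[:2]-b;print(sp)
bot.move_linear((x,y,.003),speed=.12)
bot.set_gripper(0.0,grasp_force=40);print(bot.read_gripper_width(),bot.read_position())
bot.move_linear((x,y,.19),speed=.2)
bot.move_pose((*sp,.19),q(A))
p=bot.read_position();print(p)
cmd=sp+(sp-p[:2])  # servo offset correction
bot.move_linear((*cmd,.158),speed=.1);print(bot.read_position())
f0=np.array(bot.read_ft_force())
hit=bot.move_linear((*cmd,.112),speed=.05,until_force=12)
print(hit,bot.read_position(),np.array(bot.read_ft_force())-f0,bot.read_clock())
if not hit:
    hit=bot.move_linear((*cmd,.102),speed=.03,until_force=12)
    print(hit,bot.read_position(),np.array(bot.read_ft_force())-f0,bot.read_clock())
E
```

```text
bias [ 0.00029667 -0.00067587]
[ 0.5401649  -0.21395186]
0.4933805367841654 [0.44582315 0.06319829 0.00349219]
[ 0.53972068 -0.21260481  0.18955626]
[ 0.54051505 -0.21430638  0.15803935]
False [ 0.54078758 -0.21530224  0.11227086] [-0.27775012  0.07713462  1.07143332] 17.8333
True [ 0.54089561 -0.21524423  0.1035116 ] [-2.11383881  0.09504646  6.62339227] 18.1833
```

```bash
python3 - <<'E'
from h import *
bot.set_gripper(1.0)
p=bot.read_position();bot.move_linear((p[0],p[1],.28),speed=.25)
im1,p1=snap("mach2")
print(bot.search_frame("wrist","sleeve"),wproj((.5405,-.2145,.136),p1))
bot.move_pose((.52,.355,.29),q(1.166))
im2,p2=snap("rack")
print("pred grip top",wproj((.5176,.3525,.17),p2),bot.search_frame("wrist","scraper_grip"),bot.read_clock())
cv2.imwrite("pics/b2.png",np.hstack([cv2.resize(im1[150:250,200:340],(420,300),interpolation=2),im2[60:360,90:470]]))
E
```

```text
[{'bbox': [259.6, 163.0, 46.5, 54.4], 'confidence': 0.64}] [278.59456269 194.41481961]
pred grip top [275.83249899 205.34737246] [{'bbox': [345.9, 135.9, 22.0, 27.5], 'confidence': 0.93}, {'bbox': [320.5, 84.4, 37.6, 22.9], 'confidence': 0.84}, {'bbox': [264.6, 162.0, 26.2, 56.3], 'confidence': 0.79}, {'bbox': [371.6, 76.2, 74.8, 43.0], 'confidence': 0.67}] 21.7917
```

View pics/b2.png

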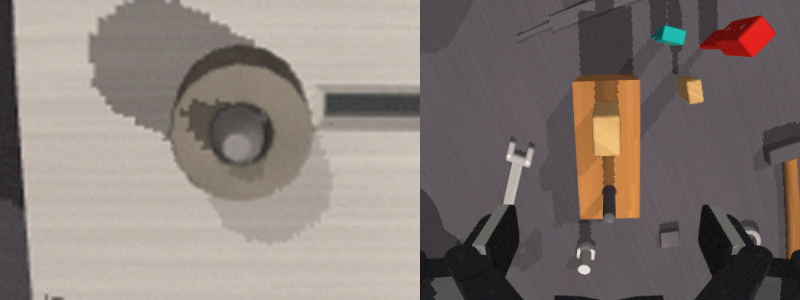

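The left crop shows the sleeve seated around the spindle. On the right, the scraper handle top is at about full-frame (277,194), and the small scraper is at (361,150). I'll zoom in on the handle.

```bash
python3 - <<'E'
from h import *
im=cv2.imread("pics/rack.png");cv2.imwrite("pics/z3.png",cv2.resize(im[125:285,225:345],(600,800)[0:1]+(800,) if 0 else (450,600),interpolation=cv2.INTER_NEAREST))
p=load("rack");print([wray((361,150),z,p) for z in(.08,.11,.15)])
E
```

```text
[array([0.61840904, 0.34995691, 0.08      ]), array([0.61256981, 0.35614541, 0.11      ]), array([0.60478418, 0.36439675, 0.15      ])]
```

View pics/z3.png

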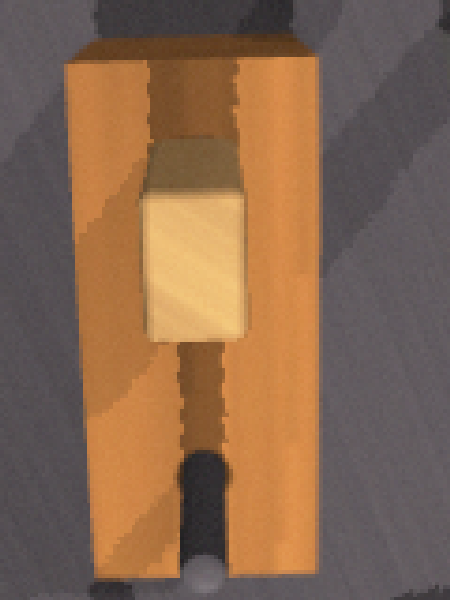

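The handle top corners are at crop (142,192), (244,190), (246,340) and (149,342), with the rack's top outline around them.

```bash
python3 - <<'E'
from h import *
p=load("rack");W=lambda u,v,z:wray((224.6+u/3.75,124.6+v/3.75),z,p)[:2]
h=np.array([W(u,v,.17) for u,v in((142,192),(244,190),(246,340),(149,342))])
r=np.array([W(u,v,.095) for u,v in((66,65),(318,57),(318,573),(95,578))])
for c in(h,r):
    yd=(c[0]+c[1]-c[2]-c[3])/2;xd=(c[1]+c[2]-c[0]-c[3])/2
    print(c.mean(0),np.linalg.norm(yd),np.linalg.norm(xd),"yaw",np.arctan2(-yd[0],yd[1]),np.arctan2(xd[1],xd[0]))
a=np.arctan2(0,1)
c=r.mean(0);Y=(r[0]+r[1]-r[2]-r[3]);Y/=np.linalg.norm(Y);print("scraper from rack",c+.04*Y)
E
```

```text
[0.52151343 0.35979294] 0.03451435241438196 0.022128493650859567 yaw -0.37845399999470825 -0.38556867721505883
[0.50641149 0.32250063] 0.1592722807765481 0.0699822230952097 yaw -0.3796610014770049 -0.378124990845193
scraper from rack [0.52123572 0.35965224]
```

```bash
python3 - <<'E'
from h import *
Y=np.pi/2-.380;x,y=.5208,.3597
bot.move_pose((x,y,.23),q(Y)); bot.wait(.15)
p=np.array(bot.read_position());c=np.array([x,y])*2-p[:2];print(p)
bot.move_linear((*c,.1135),speed=.1,until_force=15);bot.wait(.1);print(bot.read_position(),bot.read_ft_force())
bot.set_gripper(0.0,grasp_force=90);print(bot.read_gripper_width(),bot.read_ft_force(),bot.read_position())
z0=bot.read_position()[2];print(bot.read_clock())
bot.move_linear((*c,.30),speed=.12);bot.wait(.1)
print(bot.read_gripper_width(),bot.read_position(),bot.read_ft_force(),z0,bot.read_clock())
s=(.5467,-.2610)
bot.move_pose((*s,.30),q(np.pi/2+.137));bot.wait(.3)
print(bot.read_position(),bot.read_clock())
snap("held")
im=bot.camera("scene");cv2.imwrite("pics/held_s.png",cv2.resize(cv2.cvtColor(im,cv2.COLOR_RGB2BGR)[60:320,20:320],(692,600),interpolation=2))
E
```

```text
[0.52210182 0.36001101 0.23241366]
[0.52000491 0.35964941 0.11430343] [ 0.20881768 -0.6234878   0.12237997]
0.2715429443259194 [ 0.0151114  -0.1970456   2.08812594] [0.51970662 0.35942775 0.11373926]
24.3
0.2720753667865574 [0.51921432 0.35923438 0.2992524 ] [-0.21369718  0.22177403 -2.38815256] 0.11373925851188399 26.1083
[ 0.54691005 -0.2605693   0.29998131] 28.625
```

View pics/held_s.png

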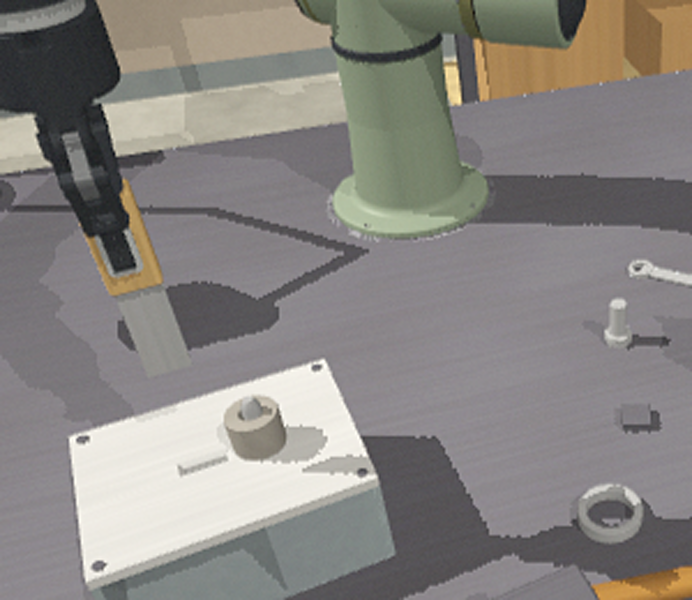

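The scraper is held over the slot with its blade end near crop (170,366), and the sleeve is seated on the spindle. Next I'll check that it hangs upright by projecting it.

```bash
python3 - <<'E'
from h import *
k=bot.calibration("scene");E=k["extrinsics"]
def P(x):
    c=E[:3,:3]@x+E[:3,3];u=k["mtx"]@c;return (u[:2]/u[2]-[20,60])/.4333
p,r=tool();M=r.as_matrix()
print("vertical axis",M[:,2],"tool x",M[:,0])
g=p-M[:,2]*.019
X=M[:,1];Yv=M[:,0];Z=-M[:,2]
for n,dz,hx,hy in(("tip",-.1175,.003,.016),("shoulder",-.0375,.012,.018),("top",.0375,.012,.018)):
    print(n,[np.round(P(g+Z*dz+X*a*hx+Yv*b*hy)).tolist() for a in(-1,1) for b in(-1,1)])
E
python3 - <<'E'
import cv2
im=cv2.imread("pics/held.png");cv2.imwrite("pics/z4.png",cv2.resize(im[100:300,180:380],(600,600),interpolation=2))
E
```

```text
vertical axis [ 4.99288316e-05 -4.35264414e-05 -9.99999998e-01] tool x [-1.36934672e-01  9.90580079e-01 -4.99534140e-05]
tip [[146.0, 373.0], [190.0, 360.0], [147.0, 377.0], [191.0, 365.0]]
shoulder [[106.0, 282.0], [160.0, 268.0], [110.0, 299.0], [164.0, 285.0]]
top [[68.0, 189.0], [126.0, 177.0], [70.0, 206.0], [130.0, 192.0]]
```

View pics/z4.png

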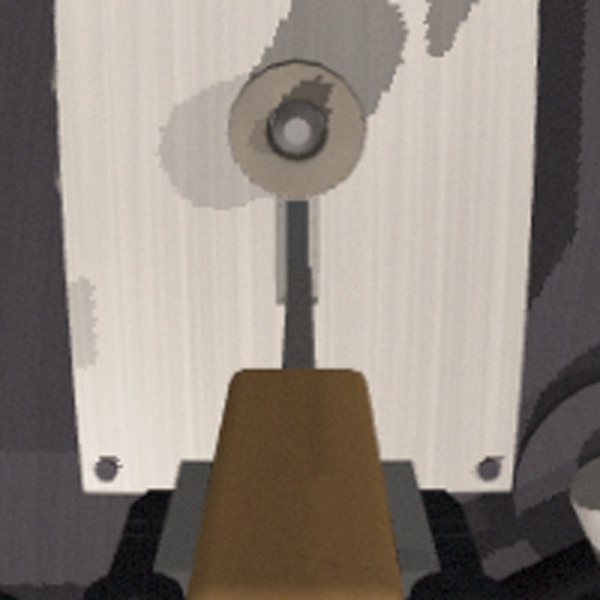

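The wrist view shows the blade end at column 299 and the slot at 297.5, which puts them within a fraction of a millimetre of each other. The scraper hangs upright, as projected, so I'll lower it.

```bash
python3 - <<'E'
from h import *
s=(.5467,-.2610)
bot.move_linear((*s,.206),speed=.12);bot.wait(.15);print(bot.read_position())
f0=np.array(bot.read_ft_force())
hit=bot.move_linear((*s,.185),speed=.03,until_force=8)
print(hit,bot.read_position(),np.array(bot.read_ft_force())-f0)
if not hit:
    hit=bot.move_linear((*s,.1585),speed=.03,until_force=10);bot.wait(.3)
    print(hit,bot.read_position(),np.array(bot.read_ft_force())-f0,bot.read_moment())
print(bot.read_gripper_width(),bot.read_clock())
im=bot.camera("scene");cv2.imwrite("pics/fin.png",cv2.resize(cv2.cvtColor(im,cv2.COLOR_RGB2BGR)[120:320,20:420],(800,400),interpolation=2))
E
```

```text
[ 0.54726356 -0.26135492  0.20705259]
False [ 0.54674049 -0.26098096  0.18506092] [0.25564144 0.31228501 0.23250411]
False [ 0.5467715  -0.26098428  0.15863328] [ 0.28659351  0.12109995 -0.07233758] [ 0.00109611  0.01012894 -0.05760908]
0.2713459557586766 31.9917
```

View pics/fin.png

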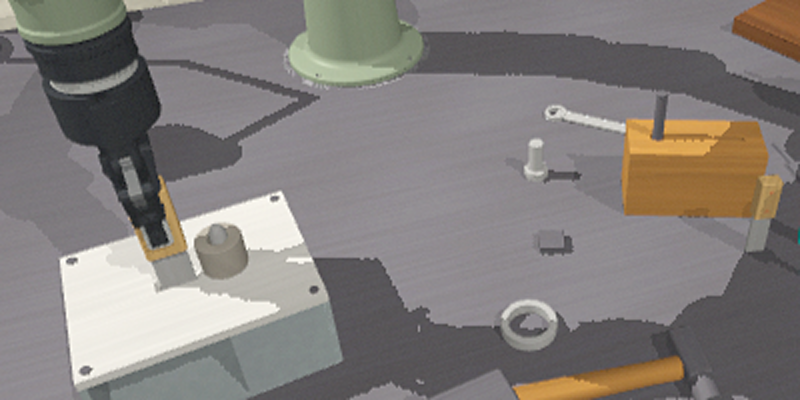

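The blade is half through the slot at about (175,270), with the handle clear of the deck and no contact force. The sleeve is seated at (221,250), and the bystanders in view have not moved.

```bash
python3 -c "
from cell import bot
print(bot.close_job())"
```

```text
the job is handed in; nothing more can be done
None
```

The job is handed in at about 32 s on the clock: the sleeve is on the spindle, down on the deck and released, and the arm is holding the scraper upright and still in the slot, about half its blade below the deck and the handle clear.

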